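Divert the grinding balls to the other tray

ROBOT

A 7-joint arm with a two-finger parallel gripper is mounted at the origin on the work surface. World frame = base frame: x ahead of the robot, y to its left, z up, the work surface at z = 0. Lengths are in m, angles in degrees, forces in N, time in s.
With the tool pointing down it reaches from about 0.35 to 0.775 m from the base axis. Payload 3.1 kg.
Tool frame: the origin (TCP) lies on the centre line of the jaws, within the pads' length; the fingertips stand 17 mm ahead of it and the grasp point (between the pads) lies 2 mm behind it (robot.tip_reach is the distance from the TCP to the fingertips, in m); z points along the fingers, y is the direction in which the jaws open and shut (so a half turn about z gives the same grasp; the last joint's range is limited). The gripper opens to 85 mm and grips with 20 to 120 N. Pads are 22 mm wide; open, the fingers measure 114 mm over their backs; the gripper's body (76 mm by 85 mm) begins 54 mm behind the grasp point. The pads swing forward as they close: fully open they stand 13 mm farther back than shut.
Start: joints at [73.184, 17.813, 0.802, 86.603, -0.252, 75.585, -1.558], TCP at [0.137, -0.533, 0.248] pointing down, gripper open.
Joint ranges: [-154.91, 154.91], [-16.99, 109.72], [-72.82, 74.43], [7.12, 147.25], [-82.49, 262.49], [11.32, 116.49], [-174.64, 174.64]. Speed limits (degrees/s): [159.86, 159.86, 180, 180, 180, 180, 180].

INTERFACE

Orientations are given as [roll, pitch, yaw] about the fixed x, y, z axes, in that order (R = Rz(yaw) Ry(pitch) Rx(roll)).
In Python, from station import robot, fingers, vision, workorder, recognise gives the robot as it stands. Calls block until the motion is done:
- robot.move_to(position, orientation): joint-space move of the TCP to a pose.
- robot.line_to(position, orientation=None, velocity=0.15, f_stop=None): straight line of the TCP; orientation=None keeps the orientation; velocity is the mean speed in m/s. With f_stop (N) it stops when the force on the tool has changed by that much, and returns True; else False.
- robot.move_j(angles): joint-space move.
- fingers.gripper_to(opening, force=None): opening from 0.0 (shut) to 1.0 (fully open); force is the grip in N (None keeps the last); returns when the fingers have stopped.
- robot.pause(seconds).
- robot.inverse_kinematics(position, orientation): joint angles nearest the present ones, or None.
- vision.grab_frame(name): name is "scene" or "top"; returns the picture (400x640x3 uint8, red, green, blue); there is no depth.
- vision.calibration(name): a dict with "mtx" (3x3 intrinsics, pixels), "k1" (the pictures are not rectified: a ray, as slopes to the right and down, at radius r is drawn at 1 + k1 r^2 times it, then the intrinsics apply), "extrinsics" (4x4, takes a point from world to camera coordinates). Camera axes: x right, y up, looking along -z (the intrinsics and any distortion apply to the point x, -y, -z); pixel columns grow to the right and rows downward; lengths in m; the calibration is good to about 2 mm. A picture is of the moment at which its call begins. calibration takes no time and is no camera call.
A pose or a line that the arm cannot do raises robot.PlanningError and nothing moves.
- workorder.close_job(): hands the job in, once; it reports no verdict.
Trained networks look in the newest picture that a camera, given by its name, has taken for a name from the list of things; names that differ only in an ending like _2 or _b are one class to them, and where a whole thing is asked for, a point or a joint stands for the part that bears it (a point fixed in the world has none). Each returns a list of dicts, best first, with "p" (0 to 1); they miss things now and then, are a little off and sometimes report something else, mostly with a low value. They report only what shows in the picture. A call takes as long as a camera call.
- recognise(label, camera): "rect" ([centre column, centre row, width, height] in pixels, round what is visible of it).
Readings, each from a call of its own:
- robot.current_time_s(): time.
- robot.current_joint_positions(): joint angles.
- robot.current_dq(): joint speeds.
- robot.current_joint_torque(): joint torques, N m.
- robot.current_tool_pos(): TCP position.
- robot.current_eef_rot(): TCP orientation.
- robot.current_contact_force(): force on the tool from outside, world axes, zero at the start.
- robot.current_torque(): the same for the moment, N m.
- robot.current_finger_gap(): opening from 0.0 (shut) to 1.0 (fully open).
Only numpy, scipy, OpenCV 4.12 (cv2) and the standard library are available. Lean on these libraries where they do the work, as an engineer would, in place of code of your own. Each camera call takes 0.05 s, during which the arm holds its last target. There are 200 camera calls.

TASK

The steel balls waiting on the sorter's feed ramp should go into the other tray, not the one the seesaw gate points to now: press down the raised pad of the seesaw with the fingertips so that the gate rocks fully over to its other side, and only then push the feed slide's upright tab outwards, away from the ramp, until the slide is fully open and all three balls have run down into that tray. Lift or carry nothing, do not touch the balls, and leave the vials, bottle, beaker and tweezers where they are.

Things in the scene. Friction and masses are not known exactly. Their poses are not given: they have to be found in the camera images.
- sorter: Ball sorter fixed to the bench, 500 mm wide (y) and 250 deep (x). Origin on the bench (z = 0) straight below the middle of the gate's axle; z up, +y to its left tray, +x to the feed ramp, away from the robot. Axle along x, 90 mm up. A front post (x = -22 mm, 18 wide) carries a clear deflector 54 wide, top 172 mm up. From each gate end (y = +-93) a fixed chute leads out to a steel tray
- ramp_mouth (a point): lower end of the feed ramp's floor, above the middle of the gate, 12 mm to +x of the axle's middle and 143 mm above the bench. The ramp is straight, 30 mm wide outside, rises at 10 degrees towards sorter +x for 142 mm; side walls 18 mm above its floor. Axes as the sorter
- gate (a joint): seesaw gate: white open-ended trough 220 mm long on the axle. 0 = level, +0.3 rad = hard over with its left (+y) end low, balls run left; -0.3 = hard over to the right. Top-heavy: it tips by itself to whichever side of level it is on and rests on its stop; pressing the raised pad takes about 1 to 2 N. Starts at rest hard over to either side
- pad_left (a point): middle of the upper face of the gate's left press pad, a flat white plate 60 mm (sorter x) by 50 along the gate, 4 thick, on the trough's front side, nothing but the base board below. It swings with the gate: 48 mm to -x, 70 to +y and 52 above the axle in the gate's frame; about 160 mm above the bench when up, 119 when down. z = normal to its face
- pad_right (a point): the same on the right (-y) press pad
- slide (a joint): feed slide, a steel blade across the ramp that holds the balls back. 0 = shut (start), +0.045 m = fully open, against its stop; moves straight along the sorter's +y, not sprung, stays where left, takes about 2 N to push. It lets the balls through from about 0.03 m on
- tab (a point): middle of the inner face (to the ramp, sorter -y) of the upright steel tab on the slide's left end: the face to push. Tab 44 mm wide (x), 5 thick, reaching 16 mm above this point; it moves with the slide and leans 10 degrees about y. Between tab and ramp wall are 64 mm of room when shut; the 4 mm thick blade bar runs along y through it, top edge 25 mm below this point
- tray_left (a point): middle of the inner floor of the left (+y) catch tray, 3 mm above the bench. Tray 90 x 90 mm outside, walls 35 mm high (outer one 70); axes as the sorter
- tray_right (a point): the same for the right (-y) catch tray
- ball1_center (a point): centre of a 20 mm steel grinding ball, about 33 g, first (lowest) in the row held on the feed ramp by the slide
- ball2_center (a point): centre of a 20 mm steel grinding ball, about 33 g, second in the row held on the feed ramp by the slide
- ball3_center (a point): centre of a 20 mm steel grinding ball, about 33 g, third (highest) in the row held on the feed ramp by the slide
- vial1: capped glass sample vial, 26 mm across, 55 mm high, standing on the bench beside the sorter; origin under its middle. Leave alone
- vial2: capped glass sample vial, 26 mm across, 55 mm high, standing on the bench beside the sorter; origin under its middle. Leave alone
- vial3: capped glass sample vial, 26 mm across, 55 mm high, standing on the bench beside the sorter; origin under its middle. Leave alone
- vial4: capped glass sample vial, 26 mm across, 55 mm high, standing on the bench beside the sorter; origin under its middle. Leave alone
- reagent: glass bottle with blue cap, 70 mm across, 150 mm high, on the bench to the right; origin under its middle. Leave alone
- beaker: open glass beaker, 70 mm across, 85 mm high, on the bench to the left; origin under its middle. Leave alone
- tweezers: steel tweezers, 135 mm long, 8 mm high, lying on the bench, front right; origin under their middle. Leave alone
- ball1: the ball of ball1_center as a body; its origin is a point on its skin that turns with it, so use ball1_center
- ball2: the ball of ball2_center as a body; its origin is a point on its skin that turns with it, so use ball2_center
- ball3: the ball of ball3_center as a body; its origin is a point on its skin that turns with it, so use ball3_center

How it is judged (in metres and radians):
On the way, in this order (a step that is already met when the one before it is completed fails the run):
1. the seesaw gate has been rocked over to its other side while the feed slide is still shut (distance of pad_left from where it was at the start of the episode above 0.03 m and (value of joint gate above 0.25 rad or value of joint gate below -0.25 rad) and value of joint slide below 0.012 m), for 0.3 s.
2. the feed slide has been pushed open (value of joint slide above 0.035 m), for 0.2 s.
At the end, for the whole second after the job is handed in: the gate rests on the side opposite to its start (at least 0.25 rad of its 0.3 rad over), the slide is open by at least 35 of its 45 mm, and all three balls lie in the tray on the gate's new low side (centres within 45 mm of the tray's middle along its axes and less than 30 mm above its floor) (distance of pad_left from where it was at the start of the episode above 0.03 m and value of joint slide above 0.035 m and ((value of joint gate above 0.25 rad and x of ball1_center in the frame of tray_left between -0.045 and 0.045 m and y of ball1_center in the frame of tray_left between -0.045 and 0.045 m and z of each of ball1_center, ball2_center, ball3_center in the frame of tray_left below 0.03 m and x of ball2_center in the frame of tray_left between -0.045 and 0.045 m and y of ball2_center in the frame of tray_left between -0.045 and 0.045 m and x of ball3_center in the frame of tray_left between -0.045 and 0.045 m and y of ball3_center in the frame of tray_left between -0.045 and 0.045 m) or (value of joint gate below -0.25 rad and x of ball1_center in the frame of tray_right between -0.045 and 0.045 m and y of ball1_center in the frame of tray_right between -0.045 and 0.045 m and z of each of ball1_center, ball2_center, ball3_center in the frame of tray_right below 0.03 m and x of ball2_center in the frame of tray_right between -0.045 and 0.045 m and y of ball2_center in the frame of tray_right between -0.045 and 0.045 m and x of ball3_center in the frame of tray_right between -0.045 and 0.045 m and y of ball3_center in the frame of tray_right between -0.045 and 0.045 m))); the robot touches nothing.
It fails at once if a ball is touched by the robot (contact force between any of ball1, ball2, ball3 and the fingers above 0.3 N or contact force between any of ball1, ball2, ball3 and the arm above 0.3 N).
It fails at once if a ball is lifted (height (world z) of any of ball1_center, ball2_center, ball3_center above 0.205 m).
It fails at once if a vial, the bottle, the beaker or the tweezers are moved by more than 20 mm (distance of any of vial1, vial2, vial3, vial4, reagent, beaker, tweezers from where it was at the start of the episode above 0.02 m).
It also fails if it takes over 37 s, if anything falls off the work surface, if the arm or the gripper's body presses on something with over 40 N, if the wrist force passes 120 N, or if a joint passes its speed limit or range.

## Working session

There is one attempt and no reset: what is moved stays moved. The work goes in short steps, each a Python script; the robot and the scene stay as the last script left them, time stands still between calls to the robot, and variables do not carry over. Pictures are saved under pics/ and viewed, about 8 in all and at most 12, crops included, and the job is handed in when it is done.

```bash
mkdir -p pics; ls; python3 - <<'E'
from station import robot, fingers, vision, workorder, recognise
import cv2, numpy as np
for c in("scene","top"):
    im=vision.grab_frame(c); cv2.imwrite(f"pics/{c}0.png",im[:,:,::-1])
    k=vision.calibration(c); print(c,k)
    for l in("pad_left","pad_right","tab","tray_left","tray_right","gate","slide","ball1","vial1","reagent","beaker","tweezers"):
        try: print(l,[(np.round(d["rect"],1).tolist(),round(d["p"],2)) for d in recognise(l,c)][:4])
        except Exception as e: print(l,e)
print(robot.current_time_s())
E
```

```text
pics
scene {'mtx': array([[493.66707131,   0.        , 320.0995772 ],
       [  0.        , 493.66707131, 195.92037305],
       [  0.        ,   0.        ,   1.        ]]), 'k1': 0.0006019123442996962, 'extrinsics': array([[ 0.71449193,  0.69963397,  0.00368651, -0.38808983],
       [-0.47474776,  0.48094598,  0.73709262,  0.15232496],
       [ 0.51392202, -0.52839689,  0.67578169, -1.9394233 ],
       [ 0.        ,  0.        ,  0.        ,  1.        ]])}
pad_left [([318.1, 201.7, 68.9, 52.4], 0.72)]
pad_right [([316.6, 200.9, 69.5, 54.6], 0.65)]
tab [([348.6, 196.2, 25.0, 24.5], 0.7), ([321.8, 225.1, 145.1, 97.1], 0.16)]
tray_left [([323.6, 223.8, 147.8, 96.7], 0.66)]
tray_right [([321.0, 223.6, 150.2, 96.6], 0.89)]
gate [([319.2, 199.2, 67.1, 51.9], 0.94)]
slide [([351.1, 196.7, 22.2, 21.7], 0.67)]
ball1 [([318.6, 223.1, 146.1, 102.0], 0.63)]
vial1 [([303.3, 201.7, 6.2, 13.4], 0.57), ([274.4, 226.3, 8.6, 12.8], 0.51)]
reagent [([219.6, 309.6, 28.3, 40.7], 0.96)]
beaker [([431.0, 165.7, 16.7, 27.2], 0.97)]
tweezers [([175.0, 276.8, 41.8, 18.5], 0.47)]
top {'mtx': array([[375.8469
[... 506 characters left out ...]
7.8], 0.69), ([432.7, 239.1, 7.6, 2.8], 0.68)]
tab [([299.1, 157.2, 7.0, 9.2], 0.51)]
tray_left [([315.4, 181.1, 139.5, 88.9], 0.72), ([299.5, 157.3, 7.8, 12.7], 0.22)]
tray_right [([317.8, 182.9, 141.2, 87.6], 0.69)]
gate [([318.6, 195.1, 59.5, 46.7], 0.91)]
slide [([299.1, 157.8, 8.3, 11.5], 0.59), ([446.9, 180.3, 24.7, 23.0], 0.23)]
ball1 []
vial1 [([348.6, 225.2, 9.1, 12.0], 0.63), ([276.8, 204.0, 6.3, 9.2], 0.58), ([307.1, 226.6, 6.8, 5.1], 0.43)]
reagent [([447.1, 180.8, 25.1, 24.6], 0.6)]
beaker [([179.5, 168.4, 26.8, 24.8], 0.86), ([317.2, 181.5, 144.4, 86.6], 0.68), ([277.5, 204.3, 7.2, 10.0], 0.31)]
tweezers [([318.9, 183.5, 140.9, 86.8], 0.43), ([430.6, 239.7, 7.5, 2.4], 0.4)]
1.3
```

```bash
python3 - <<'E'
import cv2
a=cv2.imread("pics/top0.png")[120:260,230:410]; cv2.imwrite("pics/topc.png",cv2.resize(a,None,fx=4.3,fy=4.3,interpolation=cv2.INTER_CUBIC)[:600,:800])
a=cv2.imread("pics/scene0.png")[150:300,230:420]; cv2.imwrite("pics/scenec.png",cv2.resize(a,None,fx=4,fy=4,interpolation=cv2.INTER_CUBIC))
E
```

```text
(no output)
```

View pics/topc.png

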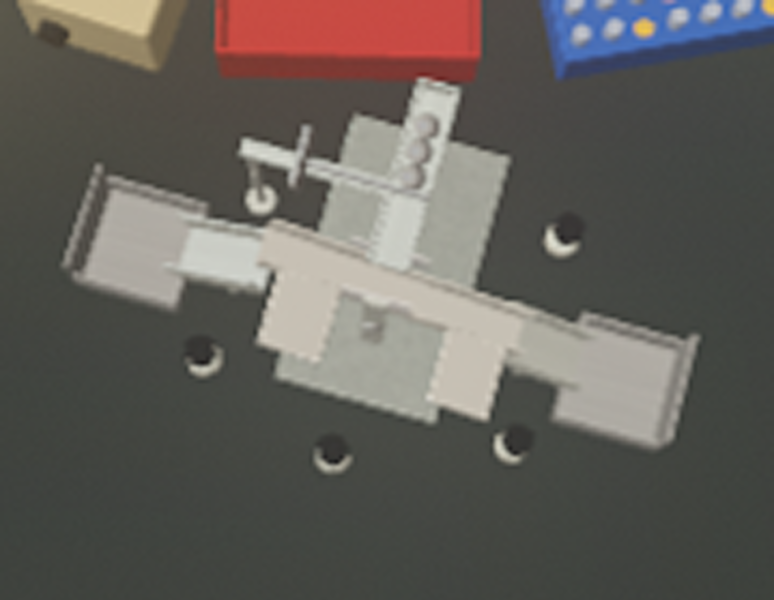

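View pics/scenec.png

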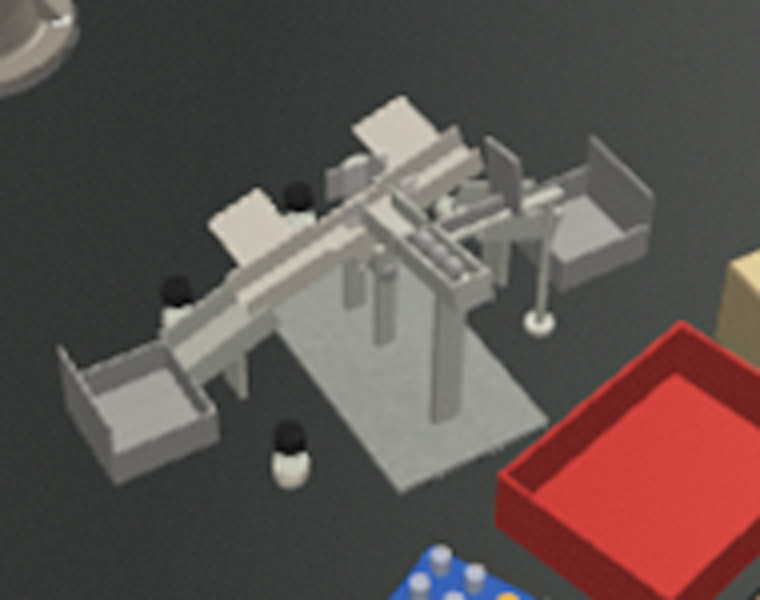

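The views show the right end of the gate low against its chute and the left pad raised (top-crop pad corners (258,345),(318,362); scene-crop (353,127),(402,97),(437,132)). So I press pad_left. The tab's top edge runs (308,127)-(294,185) in the top crop and (488,138)-(520,165) in the scene crop. Next I fit the sorter pose.

```bash
cat >h.py <<'E'
import numpy as np
from station import robot, fingers, vision, workorder, recognise
C={c:vision.calibration(c) for c in("scene","top")}
def proj(c,p):
    k=C[c];q=(k["extrinsics"]@np.append(p,1))[:3]; s=np.array([q[0],-q[1]])/-q[2]
    s=s*(1+k["k1"]*(s@s)); return (k["mtx"]@np.append(s,1))[:2]
def gp(x,y,z,g):
    c,s=np.cos(-g),np.sin(-g); return np.array([x,c*y-s*z,s*y+c*z+90])/1000
def W(P,p):
    c,s=np.cos(P[2]),np.sin(P[2]); return np.array([P[0]+c*p[0]-s*p[1],P[1]+s*p[0]+c*p[1],p[2]])
E
cat >fit.py <<'E'
from h import *
from scipy.optimize import least_squares
T=lambda u,v:np.array([230+u/4.3,120+v/4.3]); S=lambda u,v:np.array([230+u/4,150+v/4])
g=-.3; a=np.radians(10)
def tab(t,u,w): return np.array([t[0]+u*np.cos(a)-w*np.sin(a),.0815,t[1]+u*np.sin(a)+w*np.cos(a)])
O=[("top",T(258,345),gp(-78,95,52,g)),("top",T(318,362),gp(-78,45,52,g)),("top",T(430,400),gp(-78,-45,52,g)),("top",T(488,420),gp(-78,-95,52,g)),
("scene",S(353,127),gp(-78,45,52,g)),("scene",S(402,97),gp(-78,95,52,g)),("scene",S(437,132),gp(-18,95,52,g)),
("scene",S(208,222),gp(-78,-95,52,g)),("scene",S(258,188),gp(-78,-45,52,g)),
("top",T(308,127),(.022,.016)),("top",T(294,185),(-.022,.016)),("scene",S(488,138),(-.022,.016)),("scene",S(520,165),(.022,.016)),
("top",T(437,82),np.array([.152,0,.184]))]
def r(v):
    return np.concatenate([proj(c,W(v,p if len(p)==3 else tab(v[3:],*p)))-o for c,o,p in O])
f=least_squares(r,[.55,0,-.25,.08,.18],loss="soft_l1")
print(f.x,np.degrees(f.x[2])); print(np.round(r(f.x).reshape(-1,2),1).tolist())
E
python3 fit.py
```

```text
[ 0.56225327 -0.01057345 -0.25821575  0.06146578  0.18772009] -14.794672456113178
[[-0.2, -0.8], [0.3, 0.0], [-0.4, -0.5], [-0.2, -0.6], [-1.1, -0.6], [-0.7, -1.4], [0.4, 0.2], [-0.8, -0.7], [-0.3, -0.7], [-0.2, -0.4], [-0.7, -0.4], [-0.7, 0.4], [-0.6, -0.1], [0.2, -1.5]]
```

The fit is sub-pixel: sorter at (0.562, -0.011), yaw -14.8°. Tab point in the sorter frame is (61, 79, 188) mm. Next I close the gripper and press pad_left.

```bash
cat >>h.py <<'E'
P=np.array([.56225,-.01057,-.25822]); Y=np.degrees(P[2])
def tip(x,y,z):  # tip point, sorter frame mm -> TCP world
    p=W(P,np.array([x,y,z])/1000); p[2]+=robot.tip_reach; return p.tolist()
E
python3 - <<'E'
from h import *
import cv2
print(robot.tip_reach,robot.current_eef_rot())
fingers.gripper_to(0.0)
p=robot.current_tool_pos(); 
R0=robot.current_eef_rot()
robot.line_to([p[0],p[1],.31],velocity=.2)
best=None
for y in(Y,Y+180):
    q=robot.inverse_kinematics(tip(-48,55,240),[180,0,y]); print(y,q)
    if q is not None and (best is None or abs(q[6])<best[0]): best=(abs(q[6]),y)
R=[180,0,best[1]]; print(R, robot.inverse_kinematics(tip(61,95,178),R))
robot.move_to(tip(-48,55,240),R)
robot.line_to(tip(-48,56,172),velocity=.2)
for y,z in((58,160),(75,140),(84,122)):
    print(robot.line_to(tip(-48,y,z),velocity=.06,f_stop=15),robot.current_contact_force())
robot.line_to(tip(-48,75,210),velocity=.2)
print(robot.current_time_s(),robot.current_tool_pos())
ims=[vision.grab_frame(c) for c in("scene","top")]
cv2.imwrite("pics/p1.png",np.hstack([cv2.resize(ims[0][150:300,240:400,::-1],None,fx=2.5,fy=2.5,interpolation=2),cv2.resize(ims[1][110:260,240:400,::-1],None,fx=2.5,fy=2.5,interpolation=2)]))
E
```

```text
0.017 [-1.79998760e+02  1.56472247e-03  1.44319612e+01]
-14.794916185868118 [  28.97968454   22.43547613  -50.29018495   87.02032505   17.41964689
   78.72872113 -127.38438199]
165.20508381413188 [ 30.16798991  23.03846252 -52.25508066  86.98196498  18.37572482
  79.00170037  51.81859737]
[180, 0, np.float64(165.20508381413188)] [ 20.51202576  39.67238632 -49.60856038  72.81608763  29.55246092
  80.33910511  48.14692117]
False [-0.02700954  1.06722946  0.74825591]
False [-1.06147777  0.68005878 -0.22008967]
False [ 0.00692617 -0.94786969 -0.12166796]
7.5333 [0.53456362 0.07394394 0.22644641]
```

View pics/p1.png

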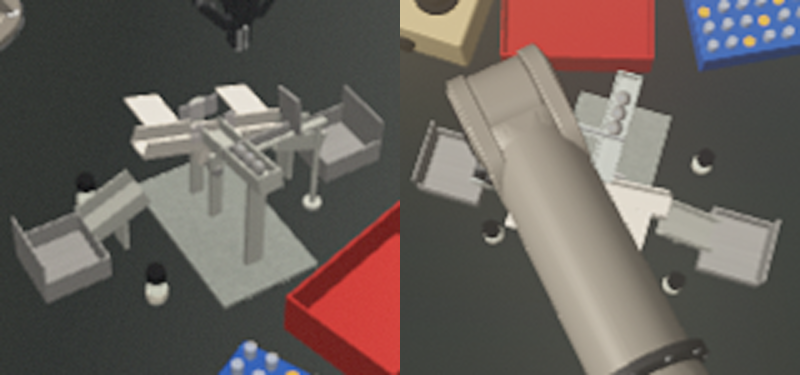

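The gate has tipped: its right end is now raised (scene inset about (140,140)) and the left end is down at its chute. The three balls are still held. Next, the slide.

```bash
python3 - <<'E'
from h import *
import cv2
robot.line_to(tip(-48,75,250),velocity=.25)
robot.line_to(tip(61,46,250),velocity=.2)
print("down",robot.line_to(tip(61,46,178),velocity=.1,f_stop=8),robot.current_contact_force())
hit=robot.line_to(tip(61,116,178),velocity=.05,f_stop=15)
p=robot.current_tool_pos(); d=np.array(p)-np.array(tip(61,46,178)); print("push",hit,np.linalg.norm(d),robot.current_contact_force())
robot.pause(.3)
im=vision.grab_frame("scene")
p=np.array(p); back=p+(np.array(tip(61,46,178))-np.array(tip(61,56,178)))
robot.line_to(back.tolist(),velocity=.1)
robot.line_to([back[0],back[1],.30],velocity=.2)
robot.pause(1.)
im2=vision.grab_frame("scene")
cv2.imwrite("pics/p2.png",np.hstack([cv2.resize(i[150:300,240:400,::-1],None,fx=2.5,fy=2.5,interpolation=2) for i in(im,im2)]))
print(robot.current_time_s(),robot.current_contact_force())
E
```

```text
down False [ 0.11967171 -0.01846027 -0.09377846]
push False 0.0641093776090932 [ -5.17366094 -10.3260451    4.85094249]
13.4583 [-0.45292924  0.9540783  -0.72531423]
```

View pics/p2.png

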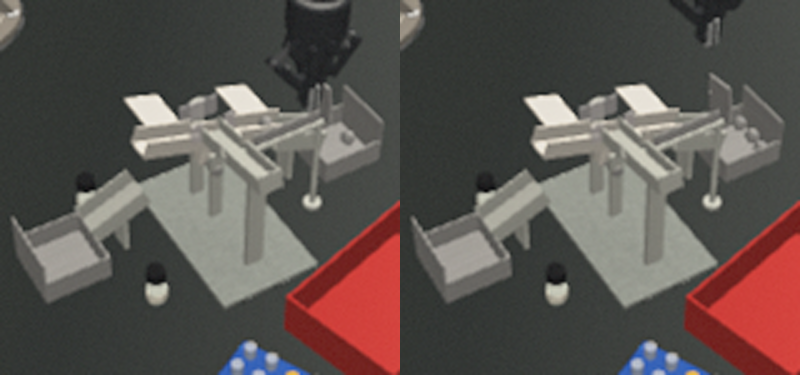

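The ramp is empty and the tab has moved out to the end of its bar. Two balls show in the left tray, and the third may be hidden behind the tab. I'll move the arm clear and check from above.

```bash
python3 - <<'E'
from h import *
import cv2
robot.move_j([73.184,17.813,.802,86.603,-.252,75.585,-1.558])
a,b=vision.grab_frame("top"),vision.grab_frame("scene")
cv2.imwrite("pics/p3.png",np.hstack([cv2.resize(i[:,:,::-1],None,fx=4,fy=4,interpolation=2) for i in(a[140:240,235:335],b[160:260,310:410])]))
t=np.array([.0615,.0815,.1877]);ax=np.array([np.sin(.1745)*-.016,0,.0158])
print(robot.current_time_s(),[proj("top",W(P,t+ax+[0,d,0])) for d in(.035,.045)])
E
```

```text
16.35 [array([288.83929202, 152.9105508 ]), array([285.79140954, 152.07313102])]
```

View pics/p3.png

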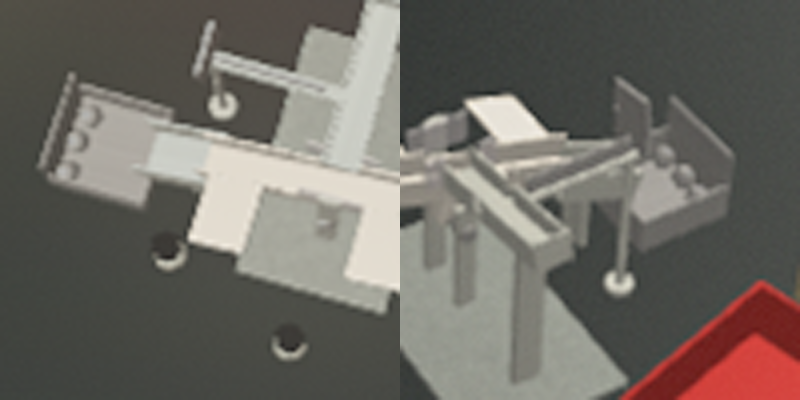

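From above, all three balls lie in the left tray, at crop (93,117), (77,140) and (70,170). The tab's middle is at column 286, row 152, which matches fully open (predicted 285.8, 152.1). I'm handing the job in.

```bash
python3 -c "
from station import workorder
workorder.close_job()"
```

```text
the job is handed in; nothing more can be done
```

All three balls are in the left tray, and I handed the job in at about 16.4 s of the 37 s allowed; no verdict was reported.

- **Gate:** it started with its right end low, so I pressed the raised left pad with the closed fingertips. The picture before the slide push showed it over on the left, and it still was at the end. I judged this by eye and did not measure the gate angle.
- **Slide:** I then pushed the tab outwards until the force rose to about 12 N at its stop. The top picture puts the slide at about 44–45 mm open.
- **Balls:** the last top picture shows all three in the left tray and the ramp empty. I did not calculate their exact positions in the tray. The side view shows only two, with the third probably hidden behind the tab.
- **Other objects:** the arm was back at its start pose, clear of everything. The vials in view looked unmoved; I did not look at the bottle, beaker and tweezers again, but the arm did not go down near them.

No check failed.

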